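Crack the sealed lid of a drying canister and hold it ajar

ROBOT

A 6-joint arm with a two-finger parallel gripper is mounted at the origin on a cart in front of the work surface, level with it; the furniture and walls round the work are solid. World frame = base frame: x ahead of the robot, y to its left, z up, the work surface at z = 0. Lengths are in m, angles in rad, forces in N, time in s.
With the tool pointing down it reaches from about 0.3 to 0.875 m from the base axis. Payload 6.4 kg.
Tool frame: the origin (TCP) lies midway between the tips of the shut fingers; the grasp point (between the pads) lies 19 mm behind it; x points along the fingers, y is the direction in which the jaws open and shut, and the axes are right-handed (so a half turn about x gives the same grasp; the last joint's range is limited). The gripper opens to 85 mm and grips with 20 to 120 N. Pads are 22 mm wide; open, the fingers measure 114 mm over their backs; the gripper's body (76 mm by 85 mm) begins 54 mm behind the grasp point. The pads swing forward as they close: fully open they stand 13 mm farther back than shut.
Start: joints at [-0.206, 0.181, 1.607, -0, 1.354, -0.206], TCP at [0.575, 0, 0.191] pointing down, gripper open.
Joint ranges: [-2.99, 2.99], [-0.89, 2.07], [0.3, 2.58], [-1.14, 4.28], [0, 2.63], [-3.12, 3.12]. Speed limits (rad/s): [2.57, 2.57, 3.01, 3.14, 3.14, 3.14].

INTERFACE

Orientations are given as a unit quaternion [w, x, y, z].
In Python, from bench import ctrl gives the robot as it stands.
- The arm moves only by the tool step_arm, never from a script. Its argument "motion" is a list of rows, each a list of 7 numbers: the shift along the tool's x, y, z in mm, then the turn, a rotation vector about the tool's x, y, z in degrees, then the closure in counts, from 0 (fully open) to 255 (shut). In form: [[tx, ty, tz, rx, ry, rz, hand], ...]. A call has 1 to 10 rows; each row is the pose to reach, as a shift and turn from the pose commanded when the call began, along the tool's axes at that moment; what a row does not reach only later rows make up. A row lasts 1/8 s, in which the tool goes at most 62.5 mm and 10.7 degrees, less where a joint would pass 70% of its speed; a pose out of reach is approached as far as the arm can. A call with a gripper value outside its range is refused whole. The fingers move at their own pace and stop on an object; the grip force is fixed at half the most. Time passes only in rows, so rows that repeat a pose let the fingers close. It gives the time, the measured TCP pose, the force and the opening at its end, in the units of the state.
- ctrl.get_obs(): the state, without advancing time (a new reading comes with each control period).
- ctrl.camera(name): name is "scene" or "side" or "wrist"; returns (picture, depth): 384x512x3 uint8, red, green, blue; 384x512 float32, m along the optical axis (not along the pixel's ray), 0 where there is no reading.
- ctrl.camera_info(name): a dict with "fx", "fy", "cx", "cy" (pixels), "dist_coeffs" ([k1, k2, p1, p2, k3] as OpenCV has them; the pictures are not rectified), "T" (4x4, takes a point from camera to world coordinates); the wrist camera has in their place "hand_eye" (4x4, takes a point from camera to tool coordinates, whose origin is the TCP and whose axes are the tool frame's). Camera axes: x right, y down, z forward; pixel columns grow to the right and rows downward; lengths in m; the calibration is good to about 2 mm. A picture is of the moment at which its call begins: read the wrist's pose just before it. camera_info takes no time and is no camera call.
- ctrl.hand_in(): hands the job in, once; it reports no verdict.
The state is a dict: "time_s": time; "q": joint angles; "dq": joint speeds; "joint_efforts": joint torques, N m; "eef_pos": TCP position; "eef_rot": TCP orientation; "wrist_force": force on the tool from outside, world axes, zero at the start; "torque": the same for the moment, N m; "opening": opening from 0.0 (shut) to 1.0 (fully open).
Only numpy, scipy, OpenCV 4.12 (cv2) and the standard library are available. Lean on these libraries where they do the work, as an engineer would, in place of code of your own. Each camera call takes 0.05 s, during which the arm holds its last target. There are 200 camera calls.

TASK

The lid of the small metal drying canister bolted to the bench has stuck in its rubber gasket. Swing the retaining bar aside by its peg until it is clear of the lid, then take the lid by its knob, break it free of the gasket without letting it fly up, and finish still gripping it, holding it still and level just above the canister with a gap of about two centimetres under it, so that air can get in. Leave the other things on the bench where they are.

Things in the scene. Friction and masses are not known exactly. Their poses are not given: they have to be found in the camera images.
- canister: Round bare-metal canister, 120 mm diameter, rim 100 mm above the bench, on a dark base disc of 152 mm diameter with four bolts; fixed. Origin: centre of its underside, z up. On its -y side a pivot post (axis at x = 0, y = -76 mm) carries the retaining bar.
- bar (a joint): Swing angle of the flat steel retaining bar about the upright pivot post (x = 0, y = -76 mm of the canister), rad: 0 (inner end over the lid's edge) to 1.7; growing turns it clockwise seen from above. Clear of the lid beyond about 1.25. Stiff enough to stay where left (1 N at the peg).
- peg (a point): Middle of the free part of the black upright peg on the bar's outer end: 16 mm diameter, from the bar's top (z = 114 mm) to z = 142 mm above the bench, 40 mm from the pivot axis; this point is at z = 128 mm. At bar angle 0 it lies on the canister's -y side (y = -116 mm), at 1.57 on the -x side of the pivot.
- lid: Metal lid: flange 130 mm diameter, 6 mm thick; rubber plug below (bead 94 mm, reaches 17 mm down); black knob on top, 32 mm diameter, 14 to 40 mm above the origin. Origin: centre of the flange's underside, 100 mm above the bench when shut. 0.25 kg. Pulling it up takes some 14 to 20 N after 4 to 5 mm, then it gives suddenly and the gasket pushes it up (to 8 N); past 12 mm only its weight is left.
- tub: Bystander: low food tub with a flat lid, 136 x 166 x 62 mm, to the left or right of the canister. Origin: centre of its underside. To be left alone.
- tin: Bystander: round squat tin, 73 mm diameter, 55 mm high, at the back. Origin: centre of its underside. To be left alone.
- carton: Bystander: small carton, 64 x 112 x 51 mm, at the left. Origin: centre of its underside. To be left alone.
- plier: Bystander: pliers, 70 x 170 x 14 mm, lying at the right. Origin: centre of its underside. To be left alone.
Mind the look-alikes: they are no part of the job. Leave any pink or red look-alike of the lid alone.

How it is judged:
By the outcome, as a careful person would: the job done as asked, in the order asked, and still so for the second after the job is handed in, while the arm keeps its last pose, push and grip.
It also fails if it takes over 40 s, if anything falls off the work surface, if the arm or the gripper's body presses on something with over 40 N, if the wrist force passes 120 N, or if a joint passes its speed limit or range.

## Working session

There is one attempt and no reset: what is moved stays moved. The work goes in short steps, Python scripts to look and compute and a tool call to move; the robot and the scene stay as the last step left them, time stands still between calls to the robot, and variables do not carry over. Pictures are saved under pics/ and viewed, about 8 in all and at most 12, crops included, and the job is handed in when it is done.

Besides the shell and the picture viewer there is one more tool, called after "Call:" as name(argument=value, ...), one argument or row to a line, values as JSON. step_arm: Moves the arm, as the interface text tells. Its arguments: {"type":"object","properties":{"motion":{"type":"array","items":{"type":"array","items":{"type":"number"}}}},"required":["motion"]}

```bash
mkdir -p pics; python3 - <<'E'
from bench import ctrl
import cv2,numpy as np
o=ctrl.get_obs();print(o)
ims=[]
for n in("scene","side"):
    p,d=ctrl.camera(n);np.savez(f"{n}.npz",p=p,d=d);i=ctrl.camera_info(n);print(n,i)
    cv2.imwrite(f"pics/{n}0.png",p[...,::-1])
print(ctrl.camera_info("wrist"))
E
```

```text
{'time_s': 0.0, 'q': array([-2.06304059e-01,  1.81545215e-01,  1.60799413e+00,  5.24800274e-06,
        1.35382544e+00, -2.06305784e-01]), 'dq': array([ 0.00180639, -0.00151782, -0.00056147, -0.00174356, -0.00019721,
       -0.00075969]), 'joint_efforts': array([ 3.41415571e-04, -4.44869328e+01, -3.51340663e+01, -2.51131587e-04,
        9.11703974e-03,  3.43231875e-05]), 'eef_pos': array([5.74377098e-01, 1.47412501e-04, 1.90388588e-01]), 'eef_rot': array([ 0.49947457,  0.49965829,  0.50052533, -0.50034103]), 'wrist_force': array([0.6553976 , 0.4466833 , 0.09950166]), 'torque': array([ 0.0311956 , -0.03324204, -0.02225924]), 'opening': 0.9987166994544686}
scene {'fx': 441.74783244968353, 'fy': 441.74783244968353, 'cx': 255.3051669259758, 'cy': 194.64919172129464, 'dist_coeffs': array([-0.03057371,  0.        ,  0.        ,  0.        ,  0.        ]), 'T': array([[ 0.43574954, -0.52430428,  0.73159235, -0.69138085],
       [-0.89990803, -0.23846376,  0.36510351, -0.61780045],
       [-0.01696707, -0.81745951, -0.5757361 ,  1.04466724],
       [ 0.        ,  0.        ,  0.        ,  1.
[... 303 characters left out ...]
5, -0.80327574,  1.49455885],
       [ 0.01099928, -0.88990145, -0.4560202 ,  0.94703869],
       [ 0.        ,  0.        ,  0.        ,  1.        ]])}
{'fx': 325.43393125831466, 'fy': 325.43393125831466, 'cx': 258.9974232529118, 'cy': 191.03103880081508, 'dist_coeffs': array([-0.02127841,  0.        ,  0.        ,  0.        ,  0.        ]), 'hand_eye': array([[ 1.32349533e-03, -3.09203702e-01,  9.50994910e-01,
        -1.83695513e-01],
       [ 9.99999095e-01,  1.77841656e-04, -1.33387131e-03,
         7.25273579e-04],
       [ 2.43311438e-04,  9.50995815e-01,  3.09203657e-01,
        -7.93443734e-02],
       [ 0.00000000e+00,  0.00000000e+00,  0.00000000e+00,
         1.00000000e+00]])}
```

View pics/scene0.png

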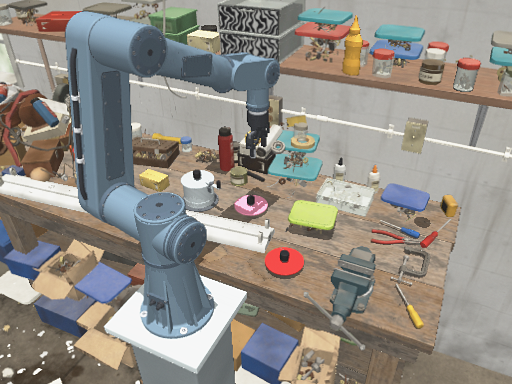

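View pics/side0.png

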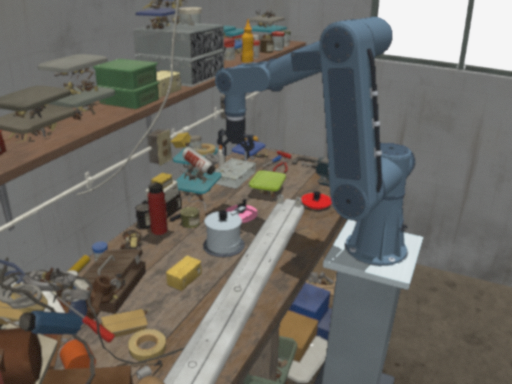

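The scene view shows the canister at about (198,188) with its knob at (197,174). In the side view it is at (223,232). The pink and red look-alikes are at (251,205) and (284,262). I'll zoom in on both views and triangulate.

```bash
cat >h.py <<'E'
import cv2,numpy as np
from bench import ctrl
def ray(n,uv,T=None):
    i=ctrl.camera_info(n);K=np.array([[i["fx"],0,i["cx"]],[0,i["fy"],i["cy"]],[0,0,1]])
    x,y=cv2.undistortPoints(np.array([[uv]],float),K,i["dist_coeffs"])[0,0]
    T=i["T"] if T is None else T
    return T[:3,3],T[:3,:3]@np.array([x,y,1])
def onz(n,uv,z,T=None):
    o,d=ray(n,uv,T);return o+d*(z-o[2])/d[2]
def wristT(o):
    from scipy.spatial.transform import Rotation as R
    w,x,y,z=o["eef_rot"];T=np.eye(4);T[:3,:3]=R.from_quat([x,y,z,w]).as_matrix();T[:3,3]=o["eef_pos"]
    return T@ctrl.camera_info("wrist")["hand_eye"]
E
python3 - <<'E'
from h import *
a=np.load("scene.npz")["p"][150:230,150:230];b=np.load("side.npz")["p"][195:265,190:260]
r=lambda m:cv2.resize(m,(400,400),interpolation=cv2.INTER_CUBIC)
cv2.imwrite("pics/c1.png",np.hstack([r(a),r(b)])[...,::-1])
print(onz("scene",(197,174),.138),onz("side",(223,214),.138))
E
```

```text
[0.4919079  0.22084755 0.138     ] [0.4926104  0.24324629 0.138     ]
```

View pics/c1.png

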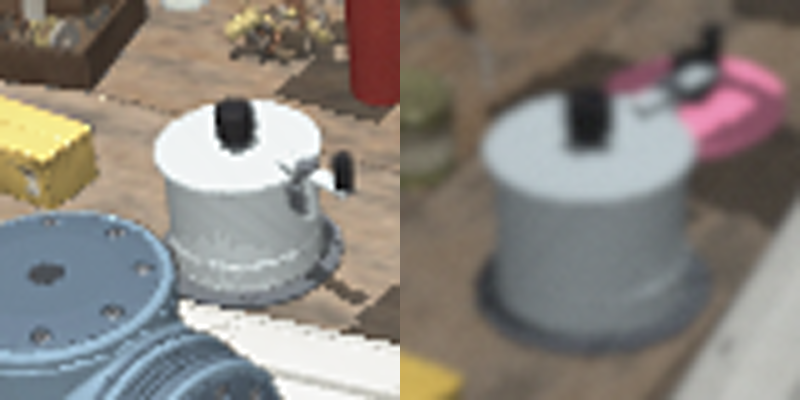

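The left half (scene) shows the knob's middle at about (197,174.6) and the peg at (218.6,184.4). The right half (side) shows the knob at (223.3,215.7) and the peg at (244.5,202.9).

```bash
python3 - <<'E'
from h import *
def tri(u,v):
    o1,d1=ray("scene",u);o2,d2=ray("side",v)
    s=np.linalg.lstsq(np.c_[d1,-d2],o2-o1,rcond=None)[0];p,q=o1+d1*s[0],o2+d2*s[1];return (p+q)/2,np.linalg.norm(p-q)
print(tri((197,174.6),(223.3,215.7)),tri((218.6,184.4),(244.5,202.9)))
for z,u,v in((.127,(197,174.6),(223.3,215.7)),(.128,(218.6,184.4),(244.5,202.9))): print(onz("scene",u,z),onz("side",v,z))
i=ctrl.camera_info("scene")
from scipy.spatial.transform import Rotation as R
o=ctrl.get_obs();w,x,y,z=o["eef_rot"];print(R.from_quat([x,y,z,w]).as_matrix().round(3))
E
```

```text
(array([0.50098214, 0.22923552, 0.12470066]), np.float64(0.0056277747015754335)) (array([0.47349064, 0.11662679, 0.12777683]), np.float64(0.0040908094684056024))
[0.5025641  0.22870861 0.127     ] [0.49538803 0.23631437 0.127     ]
[0.47648943 0.117422   0.128     ] [0.4707087 0.119797  0.128    ]
[[-0.001  1.     0.   ]
 [ 0.     0.    -1.   ]
 [-1.    -0.001 -0.   ]]
```

Call:
step_arm(
  motion=[
    [-30, -20, -45, 0, 0, 0, 0],
    [-60, -42, -90, 0, 0, 0, 0],
    [-60, -63, -135, 0, 0, 0, 0],
    [-60, -84, -180, 0, 0, 0, 0],
    [-60, -84, -180, 0, 0, 0, 0],
    [-60, -84, -180, 0, 0, 0, 0],
  ],
)

```text
time_s: 0.85
eef_pos: [0.491, 0.1797, 0.251]
eef_rot: [0.5, 0.5, 0.5, -0.5]
wrist_force: [0.8, 0.1, -0.1]
opening: 0.997
```

```bash
python3 - <<'E'
from h import *
o=ctrl.get_obs();p,d=ctrl.camera("wrist");np.savez("w1.npz",p=p,d=d,T=wristT(o));cv2.imwrite("pics/w1.png",p[...,::-1]);print(o["eef_pos"],o["time_s"],o["q"])
E
```

```text
[0.49103933 0.17972643 0.25104151] 0.85 [ 1.24006862e-01  1.74374082e-02  1.66361342e+00 -5.32595154e-04
  1.46084878e+00  1.23423651e-01]
```

View pics/w1.png

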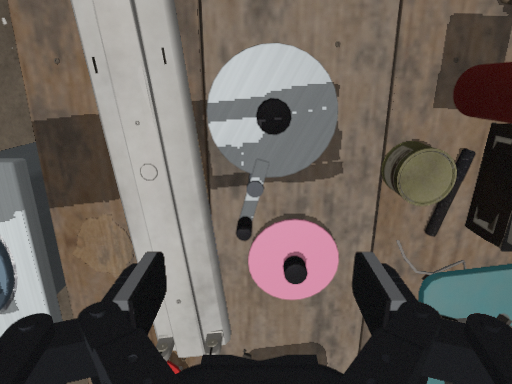

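The wrist view shows the lid disc centred at (272,110), the knob at (274,116), the pivot at (255,188) and the peg at (244,228). The pink look-alike is at (294,259), next to the peg, and the tin is at (420,173).

```bash
python3 - <<'E'
from h import *
f=np.load("w1.npz");p,T=f["p"],f["T"]
g=p.max(2)
def blob(x0,x1,y0,y1,t=60):
    m=(g[y0:y1,x0:x1]<t).astype(np.uint8);n,l,s,c=cv2.connectedComponentsWithStats(m);k=1+s[1:,4].argmax();return s[k]+[x0,y0,0,0,0],c[k]+[x0,y0]
for n,b in(("knob",(245,302,90,140)),("peg",(230,256,210,245))):
    s,c=blob(*b);print(n,s,c,onz("wrist",c,.138 if n=="knob" else .135,T))
print("pivot",onz("wrist",(255,188),.118,T))
# lid disc extents
L=[onz("wrist",u,.106,T)[:2] for u in((208,111),(338,108),(273,44),(273,177))];print(np.round(L,4),"lid c",(L[0][0]+L[1][0])/2,(L[2][1]+L[3][1])/2)
d=f["d"];
for u in((275,110),(225,150),(255,188),(244,226),(294,245),(294,268)): 
    K=d[u[1],u[0]];o,r=ray("wrist",u,T);print(u,K,(o+r*K).round(4))
for u in((250,258),(338,262),(294,220),(294,298)): print("pink",onz("wrist",u,.025,T))
E
```

```text
knob [256  98  35  36 965] [273.41139896 115.84974093] [0.50417214 0.23311646 0.138     ]
peg [236 217  16  23 301] [243.97009967 228.06644518] [0.47622396 0.12233875 0.135     ]
pivot [0.48722472 0.15925739 0.118     ]
[[0.441  0.235 ]
 [0.5689 0.238 ]
 [0.5042 0.2958]
 [0.5059 0.1676]] lid c 0.5049500814199188 0.23170731309234704
(275, 110) 0.28534585 [0.5054 0.2384 0.1413]
(225, 150) 0.3293821 [0.4568 0.1966 0.1087]
(255, 188) 0.3313109 [0.4872 0.1595 0.1187]
(244, 226) 0.32118243 [0.4765 0.1269 0.14  ]
(294, 245) 0.45732385 [0.5404 0.0454 0.0233]
(294, 268) 0.42996046 [0.5376 0.0292 0.0573]
pink [0.47842948 0.02564214 0.025     ]
pink [0.60404254 0.01921734 0.025     ]
pink [0.53892818 0.08420139 0.025     ]
pink [ 0.5432787 -0.0415034  0.025    ]
```

Call:
step_arm(
  motion=[
    [0, -8, 29, 8, 0, 0, 128],
    [0, -15, 58, 16, 0, 0, 128],
    [40, -15, 58, 16, 0, 0, 128],
    [70, -15, 58, 16, 0, 0, 128],
    [70, -15, 58, 16, 0, 0, 128],
    [70, -15, 58, 16, 0, 0, 128],
  ],
)

```text
time_s: 1.65
eef_pos: [0.477, 0.1213, 0.1824]
eef_rot: [0.425, 0.565, 0.425, -0.565]
wrist_force: [0.0, 0.3, 0.2]
opening: 0.501
```

```bash
python3 - <<'E'
from h import *
o=ctrl.get_obs();p,d=ctrl.camera("wrist");T=wristT(o);cv2.imwrite("pics/w2.png",p[...,::-1]);print(o["eef_pos"],o["opening"])
g=p.max(2)
E
```

```text
[0.47704376 0.12129698 0.18241485] 0.5005713406684655
```

View pics/w2.png

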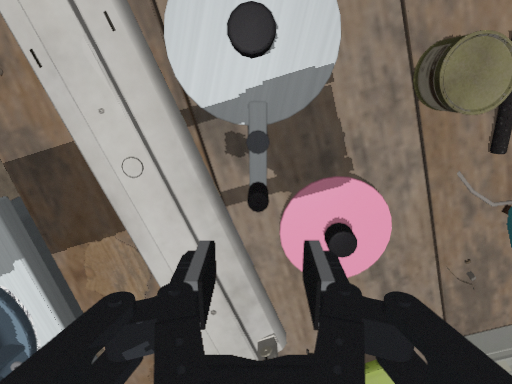

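The bar now runs straight up and down the image at column 258, and the peg at (258,197) is centred between the fingers. I'll descend and grip.

Call:
step_arm(
  motion=[
    [30, 0, 0, 0, 0, 0, 128],
    [61, 0, 0, 0, 0, 0, 128],
    [61, 0, 0, 0, 0, 0, 128],
    [61, 0, 0, 0, 0, 0, 255],
    [61, 0, 0, 0, 0, 0, 255],
    [61, 0, 0, 0, 0, 0, 255],
    [61, 0, 0, 0, 0, 0, 255],
    [61, 0, 0, 0, 0, 0, 255],
  ],
)

```text
time_s: 2.7
eef_pos: [0.4761, 0.122, 0.1204]
eef_rot: [0.426, 0.565, 0.426, -0.565]
wrist_force: [-0.7, 0.7, 0.5]
opening: -0.002
```

```bash
python3 - <<'E'
from h import *
o=ctrl.get_obs();p,d=ctrl.camera("wrist");T=wristT(o);np.savez("w3.npz",p=p,d=d,T=T);cv2.imwrite("pics/w3.png",p[...,::-1]);print(o)
E
```

```text
{'time_s': 2.7, 'q': array([ 8.86514969e-03,  7.19711188e-02,  1.88080096e+00, -1.65085505e-05,
        1.18860594e+00,  2.88069492e-01]), 'dq': array([-0.00069869,  0.0018353 ,  0.00158574, -0.00173547, -0.00036962,
        0.00017908]), 'joint_efforts': array([ 2.94417230e-03, -3.61979091e+01, -3.24480808e+01, -1.22489400e-04,
       -9.18799778e-04, -6.65573248e-05]), 'eef_pos': array([0.47607401, 0.12201971, 0.12044536]), 'eef_rot': array([ 0.42561235,  0.56476677,  0.42551338, -0.5646512 ]), 'wrist_force': array([-0.72174572,  0.69579622,  0.46364372]), 'torque': array([-0.06572546, -0.00403379,  0.00115789]), 'opening': -0.0019696010182596044}
```

View pics/w3.png

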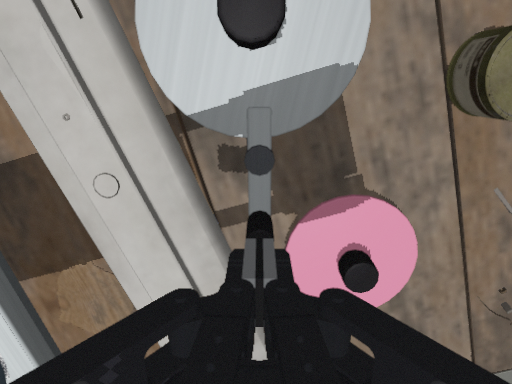

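The fingers shut on nothing. The peg at (260,222) shows on the canister side of the pads, which start near row 240. I'll check with depth.

```bash
python3 - <<'E'
from h import *
f=np.load("w3.npz");p,d,T=f["p"],f["d"],f["T"]
for v in range(205,300,6):
  r=[]
  for u in(249,260,270):
    o,q=ray("wrist",(u,v),T);r.append(((o+q*d[v,u])*1000).round().astype(int).tolist()+[int(p[v,u].max())])
  print(v,r)
E
```

```text
205 [[473, 132, 116, 105], [480, 130, 116, 117], [478, 86, 0, 93]]
211 [[472, 128, 115, 105], [479, 127, 117, 16], [476, 80, 0, 93]]
217 [[471, 126, 120, 14], [479, 127, 126, 18], [484, 122, 117, 43]]
223 [[472, 126, 128, 15], [479, 127, 135, 13], [483, 121, 126, 17]]
229 [[499, 198, 304, 15], [478, 127, 142, 20], [483, 122, 135, 12]]
235 [[472, 125, 143, 24], [478, 124, 143, 25], [483, 122, 142, 21]]
241 [[475, 134, 169, 83], [480, 132, 168, 18], [484, 131, 168, 84]]
247 [[475, 134, 175, 85], [480, 133, 175, 22], [484, 131, 174, 84]]
253 [[476, 134, 181, 85], [480, 133, 180, 19], [484, 131, 180, 85]]
259 [[476, 134, 185, 85], [480, 133, 185, 23], [484, 132, 185, 85]]
265 [[476, 134, 190, 85], [480, 132, 189, 18], [484, 131, 189, 84]]
271 [[476, 135, 196, 85], [480, 132, 194, 17], [484, 131, 193, 85]]
277 [[476, 133, 198, 85], [480, 132, 198, 21], [484, 131, 198, 85]]
283 [[476, 134, 203, 27], [480, 131, 199, 31], [484, 133, 204, 26]]
289 [[476, 134, 206, 20], [479, 128, 199, 29], [484, 133, 207, 21]]
295 [[477, 134, 210, 26], [478, 125, 199, 30], [484, 133, 211, 22]]
```

```bash
python3 - <<'E'
from h import *
o=ctrl.get_obs();ims=[]
for n in("scene","side"):
    p,d=ctrl.camera(n);i=ctrl.camera_info(n);K=np.array([[i["fx"],0,i["cx"]],[0,i["fy"],i["cy"]],[0,0,1]]);M=np.linalg.inv(i["T"])
    P=np.array([o["eef_pos"],o["eef_pos"]+[0,0,.045]])
    uv=cv2.projectPoints(P,cv2.Rodrigues(M[:3,:3])[0],M[:3,3],K,i["dist_coeffs"])[0][:,0];print(n,uv)
    u,v=uv[0].astype(int);c=cv2.resize(p[v-45:v+25,u-35:u+35],(400,400),interpolation=cv2.INTER_CUBIC)
    for q,col in zip(uv,((255,0,0),(0,255,0))): cv2.circle(c,tuple(((q-[u-35,v-45])*400/70).astype(int).tolist()),4,col,1)
    ims.append(c)
cv2.imwrite("pics/c4.png",np.hstack(ims)[...,::-1])
E
```

```text
scene [[217.60794976 185.87219741]
 [216.80417239 175.76946128]]
side [[242.91191996 204.68356302]
 [242.9731433  193.74046167]]
```

View pics/c4.png

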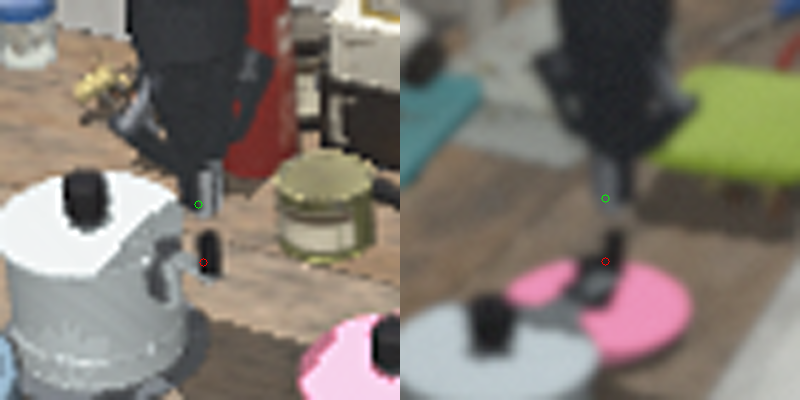

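The pictures agree that the real fingertips sit about 40 mm higher than the reported TCP, at z≈0.163, while x and y are right. From here on I'll allow for that offset, so I'll open, go down about 40 mm more and grip.

Call:
step_arm(
  motion=[
    [0, 0, 0, 0, 0, 0, 128],
    [0, 0, 0, 0, 0, 0, 128],
    [0, 0, 0, 0, 0, 0, 128],
    [20, 0, 0, 0, 0, 0, 128],
    [38, 0, 0, 0, 0, 0, 128],
    [38, 0, 0, 0, 0, 0, 128],
    [38, 0, 0, 0, 0, 0, 255],
    [38, 0, 0, 0, 0, 0, 255],
    [38, 0, 0, 0, 0, 0, 255],
    [38, 0, 0, 0, 0, 0, 255],
  ],
)

```text
time_s: 4.1
eef_pos: [0.4768, 0.122, 0.0833]
eef_rot: [0.426, 0.565, 0.425, -0.564]
wrist_force: [-0.4, -0.4, 6.1]
opening: 0.163
```

Call:
step_arm(
  motion=[
    [-1, -6.3, -0.5, 9, 0, 0, 255],
    [-1, -12.4, -2, 18, 0, 0, 255],
    [-1, -18.2, -4.4, 27, 0, 0, 255],
    [-1, -23.5, -7.6, 36, 0, 0, 255],
    [-1, -28.3, -11.7, 45, 0, 0, 255],
    [-1, -32.4, -16.5, 54, 0, 0, 255],
    [-1, -35.6, -21.8, 63, 0, 0, 255],
    [-1, -38, -27.6, 72, 0, 0, 255],
    [-1, -39.6, -34.4, 82, 0, 0, 255],
    [-1, -39.6, -34.4, 82, 0, 0, 255],
  ],
)

```text
time_s: 5.35
eef_pos: [0.4495, 0.1644, 0.0835]
eef_rot: [-0.049, 0.707, -0.051, -0.704]
wrist_force: [6.4, -7.4, -5.1]
opening: 0.155
```

Call:
step_arm(
  motion=[
    [0, 0, 0, 0, 0, 0, 120],
    [0, 0, 0, 0, 0, 0, 120],
    [0, 0, 0, 0, 0, 0, 120],
    [-25, 0, 0, 0, 0, 0, 120],
    [-60, 0, 0, 0, 0, 0, 120],
    [-80, 0, -30, 0, 0, 0, 60],
    [-80, 0, -30, 0, 0, 0, 60],
    [-80, 0, -30, 0, 0, 0, 60],
  ],
)

```text
time_s: 6.35
eef_pos: [0.476, 0.1619, 0.1624]
eef_rot: [0.049, -0.705, 0.049, 0.706]
wrist_force: [-0.9, -0.8, 0.3]
opening: 0.765
```

```bash
python3 - <<'E'
from h import *
o=ctrl.get_obs();p,d=ctrl.camera("wrist");T=wristT(o);np.savez("w5.npz",p=p,d=d,T=T);cv2.imwrite("pics/w5.png",p[...,::-1]);print(o["eef_pos"],o["eef_rot"])
E
```

```text
[0.47598422 0.16189243 0.16236605] [ 0.04924271 -0.70467721  0.04935934  0.70609408]
```

View pics/w5.png

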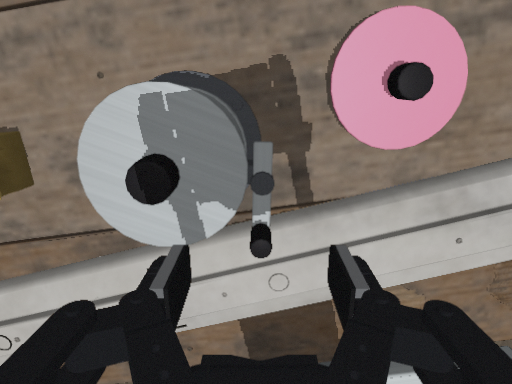

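The bar now lies beside the lid: inner end (262,145), pivot (262,183), peg (260,243), with the lid's edge at column 248. The knob is at (152,178). Next I'll measure the knob and the bar angle.

```bash
python3 - <<'E'
from h import *
f=np.load("w5.npz");p,d,T=f["p"],f["d"],f["T"]
pts={}
g=p.max(2);m=(g[140:215,110:190]<45).astype(np.uint8);n,l,s,c=cv2.connectedComponentsWithStats(m);k=1+s[1:,4].argmax()
vv,uu=np.nonzero(l==k);vv+=140;uu+=110
P=[]
for u,v in zip(uu,vv):
    o,q=ray("wrist",(u,v),T);P.append(o+q*d[v,u])
P=np.array(P);t=P[(P[:,2]>.136)&(P[:,2]<.146)];c=(t.min(0)+t.max(0))/2;print("knob",c,t.max(0)-t.min(0),t.mean(0),np.percentile(t[:,2],90))
C=c
pv=onz("wrist",(262,183),.118,T);pg=onz("wrist",(261,247),.142,T);print(pv,pg)
a=lambda v:np.arctan2(v[1],v[0]);th=(a((pv-C)[:2])-a((pg-pv)[:2]))%(2*np.pi);print("theta",th)
o=ctrl.get_obs();print("shift tool mm",(T[:3,:3]@np.linalg.inv(ctrl.camera_info('wrist')['hand_eye'][:3,:3])).T@(np.r_[C[:2],.08]-o["eef_pos"])*1000)
# fingertip of the left pad: depth points
for v in range(235,300,8):
    o_,q=ray("wrist",(183,v),T);print(v,((o_+q*d[v,183])*1000).round())
E
```

```text
knob [0.50507863 0.2315601  0.13972749] [0.02982652 0.03105897 0.00731951] [0.505546   0.2307201  0.14097089] 0.1420063901412484
[0.48721789 0.15817727 0.118     ] [0.44819884 0.16446802 0.142     ]
theta 1.4918941551964133
shift tool mm [ 81.96707342 -73.09845578 -19.68783187]
235 [449. 228. 108.]
243 [442. 230. 107.]
251 [492. 193. 220.]
259 [490. 193. 223.]
267 [487. 193. 224.]
275 [483. 194. 224.]
283 [481. 194. 227.]
291 [477. 195. 227.]
299 [474. 195. 229.]
```

Call:
step_arm(
  motion=[
    [0, -37, -10, 0, 0, 0, 60],
    [0, -73, -20, 0, 0, 0, 60],
    [0, -73, -20, 0, 0, 0, 60],
    [40, -73, -20, 0, 0, 0, 60],
    [65, -73, -20, 0, 0, 0, 60],
    [80, -73, -20, 0, 0, 0, 60],
    [80, -73, -20, 0, 0, 0, 60],
  ],
)

```text
time_s: 7.28
eef_pos: [0.5057, 0.2307, 0.0821]
eef_rot: [0.049, -0.704, 0.05, 0.706]
wrist_force: [0.1, -0.6, 1.2]
opening: 0.762
```

Call:
step_arm(
  motion=[
    [0, 0, 0, 0, 0, 0, 120],
    [0, 0, 0, 0, 0, 0, 160],
    [0, 0, 0, 0, 0, 0, 255],
    [0, 0, 0, 0, 0, 0, 255],
    [0, 0, 0, 0, 0, 0, 255],
    [0, 0, 0, 0, 0, 0, 255],
  ],
)

```text
time_s: 8.02
eef_pos: [0.5081, 0.2317, 0.085]
eef_rot: [-0.05, 0.706, -0.049, -0.705]
wrist_force: [-1.6, -0.9, 6.0]
opening: 0.346
```

```bash
python3 - <<'E'
from h import *
o=ctrl.get_obs();print(o["eef_pos"],o["wrist_force"],o["torque"],o["opening"])
p,d=ctrl.camera("wrist");cv2.imwrite("pics/w6.png",p[...,::-1])
E
```

```text
[0.50814523 0.23165313 0.08496178] [-1.63340171 -0.9387497   6.03614716] [ 0.07104373  0.24184022 -0.00392876] 0.3457176125844403
```

View pics/w6.png

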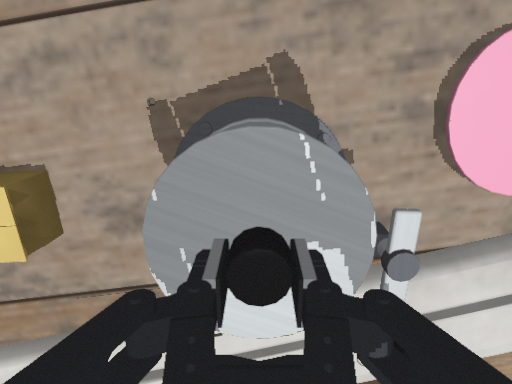

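The knob is held between the pads at (260,266), with an opening of about 29 mm. I'll pull in small steps and watch force against travel.

Call:
step_arm(
  motion=[
    [-1, 0, 0, 0, 0, 0, 255],
    [-2, 0, 0, 0, 0, 0, 255],
    [-2, 0, 0, 0, 0, 0, 255],
  ],
)

```text
time_s: 8.45
eef_pos: [0.5074, 0.2315, 0.0852]
eef_rot: [-0.05, 0.706, -0.049, -0.705]
wrist_force: [2.6, 1.6, -2.7]
opening: 0.346
```

Call:
step_arm(
  motion=[
    [-1, 0, 0, 0, 0, 0, 255],
    [-1, 0, 0, 0, 0, 0, 255],
  ],
)

```text
time_s: 8.7
eef_pos: [0.5068, 0.2314, 0.0859]
eef_rot: [0.049, -0.705, 0.049, 0.706]
wrist_force: [2.3, 2.6, -6.1]
opening: 0.346
```

Call:
step_arm(
  motion=[
    [-1, 0, 0, 0, 0, 0, 255],
    [-1, 0, 0, 0, 0, 0, 255],
  ],
)

```text
time_s: 8.95
eef_pos: [0.5064, 0.2313, 0.0866]
eef_rot: [0.049, -0.705, 0.049, 0.706]
wrist_force: [1.7, 1.6, -9.1]
opening: 0.348
```

Call:
step_arm(
  motion=[
    [-0.8, 0, 0, 0, 0, 0, 255],
    [-0.8, 0, 0, 0, 0, 0, 255],
  ],
)

```text
time_s: 9.2
eef_pos: [0.5063, 0.2312, 0.0873]
eef_rot: [0.049, -0.705, 0.05, 0.706]
wrist_force: [2.1, 2.3, -12.2]
opening: 0.347
```

Call:
step_arm(
  motion=[
    [-0.8, 0, 0, 0, 0, 0, 255],
    [-0.8, 0, 0, 0, 0, 0, 255],
  ],
)

```text
time_s: 9.45
eef_pos: [0.5063, 0.2311, 0.0882]
eef_rot: [0.049, -0.705, 0.05, 0.706]
wrist_force: [1.1, 1.8, -15.2]
opening: 0.345
```

Call:
step_arm(
  motion=[
    [-0.8, 0, 0, 0, 0, 0, 255],
    [-0.8, 0, 0, 0, 0, 0, 255],
  ],
)

```text
time_s: 9.7
eef_pos: [0.5066, 0.2311, 0.0895]
eef_rot: [0.049, -0.705, 0.049, 0.706]
wrist_force: [-0.7, 0.5, -13.4]
opening: 0.344
```

Call:
step_arm(
  motion=[
    [-0.4, 0, 0, 0, 0, 0, 255],
    [-0.4, 0, 0, 0, 0, 0, 255],
  ],
)

```text
time_s: 9.95
eef_pos: [0.5074, 0.2312, 0.0906]
eef_rot: [-0.049, 0.706, -0.049, -0.705]
wrist_force: [-0.8, 0.2, -8.8]
opening: 0.344
```

Call:
step_arm(
  motion=[
    [-0.4, 0, 0, 0, 0, 0, 255],
    [-0.4, 0, 0, 0, 0, 0, 255],
  ],
)

```text
time_s: 10.2
eef_pos: [0.5078, 0.2313, 0.0914]
eef_rot: [-0.049, 0.706, -0.049, -0.705]
wrist_force: [-0.3, 0.5, -6.8]
opening: 0.344
```

Call:
step_arm(
  motion=[
    [-0.5, 0, 0, 0, 0, 0, 255],
    [-1, 0, 0, 0, 0, 0, 255],
    [-1, 0, 0, 0, 0, 0, 255],
  ],
)

```text
time_s: 10.58
eef_pos: [0.5078, 0.2315, 0.0922]
eef_rot: [-0.049, 0.706, -0.049, -0.705]
wrist_force: [0.2, -0.4, -3.9]
opening: 0.343
```

Call:
step_arm(
  motion=[
    [-0.5, 0, 0, 0, 0, 0, 255],
    [-1, 0, 0, 0, 0, 0, 255],
    [-1.5, 0, 0, 0, 0, 0, 255],
    [-2, 0, 0, 0, 0, 0, 255],
    [-2, 0, 0, 0, 0, 0, 255],
  ],
)

```text
time_s: 11.2
eef_pos: [0.5077, 0.2315, 0.0941]
eef_rot: [-0.049, 0.706, -0.049, -0.705]
wrist_force: [0.5, 1.1, 0.8]
opening: 0.347
```

Call:
step_arm(
  motion=[
    [-0.5, 0, 0, 0, 0, 0, 255],
    [-1, 0, 0, 0, 0, 0, 255],
    [-1.5, 0, 0, 0, 0, 0, 255],
    [-2, 0, 0, 0, 0, 0, 255],
    [-2, 0, 0, 0, 0, 0, 255],
  ],
)

```text
time_s: 11.82
eef_pos: [0.5071, 0.2313, 0.0955]
eef_rot: [-0.049, 0.705, -0.049, -0.705]
wrist_force: [2.3, 0.5, -1.1]
opening: 0.348
```

Call:
step_arm(
  motion=[
    [-1, 0, 0, 0, 0, 0, 255],
    [-2, 0, 0, 0, 0, 0, 255],
    [-3, 0, 0, 0, 0, 0, 255],
    [-4, 0, 0, 0, 0, 0, 255],
    [-5, 0, 0, 0, 0, 0, 255],
    [-6, 0, 0, 0, 0, 0, 255],
    [-7, 0, 0, 0, 0, 0, 255],
    [-8, 0, 0, 0, 0, 0, 255],
    [-8, 0, 0, 0, 0, 0, 255],
    [-8, 0, 0, 0, 0, 0, 255],
  ],
)

```text
time_s: 13.08
eef_pos: [0.5071, 0.2313, 0.1035]
eef_rot: [0.049, -0.705, 0.049, 0.705]
wrist_force: [-0.3, -0.2, -2.4]
opening: 0.344
```

```bash
python3 - <<'E'
from h import *
o=ctrl.get_obs();print(o["eef_pos"],o["wrist_force"],o["opening"])
p,d=ctrl.camera("wrist");T=wristT(o)
a=p[40:384,90:440]
P=[]
for v in range(60,330,4):
  for u in range(120,400,4):
    if d[v,u]>0:
      q0,q=ray("wrist",(u,v),T);P.append(q0+q*d[v,u])
P=np.array(P);r=np.hypot(P[:,0]-.506,P[:,1]-.2315);s=P[(r>.022)&(r<.06)&(P[:,2]>.1)&(P[:,2]<.15)]
z0=np.median(s[:,2]);s=s[abs(s[:,2]-z0)<.006];c=np.linalg.lstsq(np.c_[s[:,:2]-[.506,.2315],np.ones(len(s))],s[:,2],rcond=None)[0];print("lid top median",z0,"slopes,deg",np.degrees(c[:2]),c[2],len(s))
p2,_=ctrl.camera("side");p1,_=ctrl.camera("scene")
r=lambda m:cv2.resize(m,(400,400),interpolation=cv2.INTER_CUBIC)
cv2.imwrite("pics/c7.png",np.hstack([r(p1[150:230,160:240]),r(p2[185:265,185:265])])[...,::-1])
E
```

```text
[0.50707326 0.23131459 0.10345806] [-0.32830655 -0.15968872 -2.36661582] 0.34413321392385376Traceback (most recent call last):
  File "<stdin>", line 9, in <module>
  File "h.py", line 4, in ray
    i=ctrl.camera_info(n);K=np.array([[i["fx"],0,i["cx"]],[0,i["fy"],i["cy"]],[0,0,1]])
ValueError: time passes only in moves, steps and waits
```

The force now reads −2.4 N, which is the lid's weight. I'll measure the gap and the tilt, this time reading the calibration only once.

```bash
python3 - <<'E'
from h import *
o=ctrl.get_obs();i=ctrl.camera_info("wrist");T=wristT(o);p,d=ctrl.camera("wrist")
K=np.array([[i["fx"],0,i["cx"]],[0,i["fy"],i["cy"]],[0,0,1]])
v,u=np.mgrid[40:340:3,100:420:3];v,u=v.ravel(),u.ravel();k=d[v,u]>0;v,u=v[k],u[k]
n=cv2.undistortPoints(np.c_[u,v][:,None].astype(float),K,i["dist_coeffs"])[:,0]
P=np.c_[n,np.ones(len(n))]*d[v,u][:,None]@T[:3,:3].T+T[:3,3]
r=np.hypot(P[:,0]-.506,P[:,1]-.2315);s=P[(r>.022)&(r<.06)&(P[:,2]>.1)&(P[:,2]<.15)]
z0=np.median(s[:,2]);s=s[abs(s[:,2]-z0)<.006];c=np.linalg.lstsq(np.c_[s[:,:2]-[.506,.2315],np.ones(len(s))],s[:,2],rcond=None)[0];print(o["eef_pos"],"lid top",z0,"slopes deg",np.degrees(c[:2]),c[2],len(s))
p2,_=ctrl.camera("side");p1,_=ctrl.camera("scene")
R=lambda m:cv2.resize(m,(400,400),interpolation=cv2.INTER_CUBIC)
cv2.imwrite("pics/c7.png",np.hstack([R(p1[150:230,160:240]),R(p2[185:265,185:265])])[...,::-1])
E
```

```text
[0.50704293 0.23130655 0.1034305 ] lid top 0.12558487271289073 slopes deg [-0.17263936 -0.05913283] 0.12562860920938004 2480
```

View pics/c7.png

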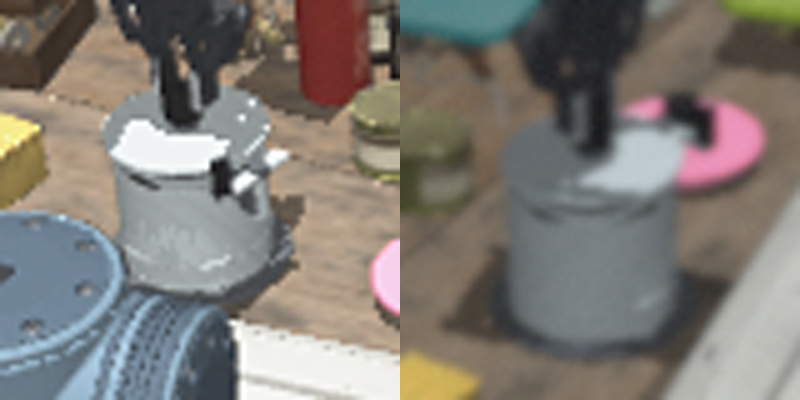

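The lid is level to within 0.2° and the bar is clear of it. The lid top reads 0.1256 with a reading bias of about +2 mm, and the hand has travelled 18.6 mm, so the gap is 17.5–19.6 mm. I'll raise it 1.5 mm, let it settle and hand in.

Call:
step_arm(
  motion=[
    [-0.8, 0, 0, 0, 0, 0, 255],
    [-1.5, 0, 0, 0, 0, 0, 255],
    [-1.5, 0, 0, 0, 0, 0, 255],
    [-1.5, 0, 0, 0, 0, 0, 255],
    [-1.5, 0, 0, 0, 0, 0, 255],
    [-1.5, 0, 0, 0, 0, 0, 255],
  ],
)

```text
time_s: 14.02
eef_pos: [0.5071, 0.2313, 0.1049]
eef_rot: [0.049, -0.705, 0.049, 0.705]
wrist_force: [-0.1, 0.2, -2.5]
opening: 0.352
```

```bash
python3 - <<'E'
from bench import ctrl
o=ctrl.get_obs();print(o["eef_pos"],o["wrist_force"],o["opening"],abs(o["dq"]).max(),o["time_s"])
print(ctrl.hand_in())
E
```

```text
[0.50708238 0.23132305 0.10494339] [-0.12176127  0.16470677 -2.51198   ] 0.35229748552642626 0.0011144771480461994 14.025
the job is handed in; nothing more can be done
None
```

I handed the job in at 14.0 s with the lid freed and still gripped by its knob, held about 2 cm above the canister.

- **Bar:** I swung it by its peg to about 1.49 rad, past the 1.25 needed to clear the lid.
- **Lid:** I pulled in steps of 1 mm or less until it gave, with the highest pull reading about 15 N. It rose smoothly and did not jump.
- **Last checks:** The wrist force was −2.5 N, which is the lid's weight, and the arm was still. The tilt, measured just before the final 1.5 mm raise, was about 0.2°. The estimated gap is 19–21 mm: about 20 mm from hand travel, and 19–21 mm from camera depth, depending on a 2 mm bias in the depth readings.
- **Bystanders:** I did not touch or measure them at the end. Those visible in the last pictures looked undisturbed.
- **What disagreed:** My first attempt to grip the peg closed on nothing. The real fingertips sit about 40 mm behind the stated TCP along the tool axis (estimates ran from 31 to 43 mm), so I confirmed it in the camera views and corrected for it.

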